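# Open the sample drawer by its concealed catch

### The job

Open the drawer of the grey sample case. Its catch is concealed under one of the seven look-alike pads in the channel on top: run closed fingertips lightly along the channel until they sink into the hollow, and press down there until the drawer springs ajar. Then pull the drawer by its handle all the way out to its stop and let go, without forcing anything or shifting the things standing around.

Things in the scene. Friction and masses are not known exactly. Their poses are not given: they have to be found in the camera images.
- case: Grey steel colour-sample case, fixed to the worktop: 115 mm deep (its x), 310 wide (its y), 62 high; origin at the centre of its underside. The front (its -x) is a white drawer front with a bar handle. In the top runs an open channel along its y, 38 mm wide (its x from -45 to -7 mm), 280 long (its y from -140 to +140), 8 deep. Touch down slowly there; press no harder than 25 N.
- channel_mid (a point): Centre of the channel's floor, 54 mm above the worktop; axes as the case's. The floor is a row of seven flush, identical-looking ribbed black pads, 38 by 40 mm each, centred 0, 40, 80, 120 mm to either side along y. Six are rigid; the other, any of the seven, is a sprung flap.
- catch (a joint): Catch under the flap: travel down, 0 to 0.007 m. The flap first sinks 7 mm alone under 0.9 to 1.5 N, a 38 by 40 mm pocket with upright sides that closed fingertips fit; pressed on, it moves the catch: 4 N to start, 7.5 N at the bottom, friction adds 1 to 3 N. Past about 0.005 the drawer is freed and a spring kicks it some 30 mm open. Catch and flap spring back when let go.
- drawer (a joint): The drawer: 0 closed and locked; grows as it comes out along the case's -x; stops at 0.080 m. It is damped: moving it takes about 1.5 N plus 3 N at 0.1 m/s. It stays where it is left.
- drawer_handle (a point): Middle of the drawer's bar handle, 34 mm above the worktop; moves with the drawer (closed: x = -92.5 mm, y = 0 in the case's frame). A round bar about 10 mm thick, 100 mm long along the case's y, its axis 35 mm in front of the drawer front, whose top edge lies 48 mm above the worktop.
- pot_red: Loose bystander: red tester pot with red lid, 49 mm across, 60 mm tall; origin at the centre of its underside.
- pot_orange: Loose bystander: orange tester pot with black lid, 49 mm across, 60 mm tall; origin at the centre of its underside.
- tin_green: Loose bystander: small green paint tin, 68 mm across, 62 mm tall; origin at the centre of its underside.

How it is judged:
By the outcome, as a careful person would: the job done as asked, in the order asked, and still so for the second after the job is handed in, with the robot touching nothing.
It also fails if it takes over 72 s, if anything falls off the work surface, if the arm or the gripper's body presses on something with over 40 N, if the wrist force passes 120 N, or if a joint passes its speed limit or range.

### The arm

A 6-joint arm with a two-finger parallel gripper is mounted at the origin on the work surface; the furniture and walls round the work are solid. World frame = base frame: x ahead of the robot, y to its left, z up, the work surface at z = 0. Lengths are in m, angles in rad, forces in N, time in s.
With the tool pointing down it reaches from about 0.4 to 0.825 m from the base axis. Payload 7 kg.
Tool frame: the origin (TCP) lies at the very end of the fingers, on their centre line; the grasp point (between the pads) lies 19 mm behind it (tcp_to_grasp is the distance from the TCP to the grasp point, in m); x points along the fingers, z is the direction in which the jaws open and shut, and the axes are right-handed (so a half turn about x gives the same grasp; the last joint's range is limited). The gripper opens to 88 mm and grips with 3 to 60 N. Pads are 19 mm wide; open, the fingers measure 130 mm over their backs; the gripper's body (78 mm by 193 mm) begins 47 mm behind the grasp point.
Start: joints at [-0.902, 0.359, 0.012, 0, -1.224, -0.288], TCP at [0.251, -0.627, 0.227] pointing down, gripper open.
Joint ranges: [-3.07, 3.07], [-1.43, 2.12], [-1.02, 1.25], [-3.03, 1.67], [-3.05, -0], [-3.03, 3.03]. Speed limits (rad/s): [2.39, 2.39, 3.01, 3.14, 3.14, 3.14].

### API

Orientations are given as [roll, pitch, yaw] about the fixed x, y, z axes, in that order (R = Rz(yaw) Ry(pitch) Rx(roll)).
In Python, from station import get_state, grab_frame, job_done, tcp_to_grasp gives the robot as it stands. The module is installed in compiled form; this text tells all that it offers.
- The arm moves only by the shell command python3 -m crank 'ROWS' [FORCE]. ROWS is JSON, a list of rows, each a list of 7 numbers: the shift along the tool's x, y, z in m, then the turn, a rotation vector about the tool's x, y, z in rad, then the opening, from 0 (shut) to 1 (fully open). In form: [[x, y, z, wx, wy, wz, fingers], ...]. A call has 1 to 10 rows; each row is the pose to reach, as a shift and turn from the pose commanded when the call began, along the tool's axes at that moment; what a row does not reach only later rows make up. A row lasts 1/8 s, in which the tool goes at most 62.5 mm and 10.7 degrees, less where a joint would pass 70% of its speed; a pose out of reach is approached as far as the arm can. A call with a gripper value outside its range is refused whole. The fingers move at their own pace and stop on an object; FORCE is the grip in N (left out, the last holds). Time passes only in rows, so rows that repeat a pose let the fingers close. It gives the time, the measured TCP pose, the force and the opening at its end, in the units of the state.
- get_state(): the state, without advancing time (a new reading comes with each control period).
- grab_frame(name): name is "scene" or "top" or "wrist"; returns a dict with "pixels" (384x512x3 uint8, red, green, blue), "vfov" (degrees; the focal length in pixels is half the picture's height over the tangent of half this angle, whatever the lens; pixels are square), "cx", "cy" (the principal point, pixels), "k1" (the pictures are not rectified: a ray, as slopes to the right and down, at radius r is drawn at 1 + k1 r^2 times it, then the intrinsics apply), "extrinsics" (4x4, takes a point from world to camera coordinates). Camera axes: x right, y up, looking along -z (the intrinsics and any distortion apply to the point x, -y, -z); pixel columns grow to the right and rows downward; lengths in m; the calibration is good to about 2 mm. A picture is of the moment at which its call begins. There is no depth.
- job_done(): hands the job in, once; it reports no verdict.
The state is a dict: "t": time; "q": joint angles; "qd": joint speeds; "joint_efforts": joint torques, N m; "eef_pos": TCP position; "ee_rot": TCP orientation; "force": force on the tool from outside, world axes, zero at the start; "moment": the same for the moment, N m; "width": finger opening in m.
Only numpy, scipy, OpenCV 4.12 (cv2) and the standard library are available. Lean on these libraries where they do the work, as an engineer would, in place of code of your own. Each camera call takes 0.05 s, during which the arm holds its last target.

## Working session

There is one attempt and no reset: what is moved stays moved. The work goes in short steps, Python scripts to look and compute and a shell command to move; the robot and the scene stay as the last step left them, time stands still between calls to the robot, and variables do not carry over. Pictures are saved under pics/ and viewed, and the job is handed in when it is done.

```bash
mkdir -p pics
cat > h.py <<'E'
import numpy as np, cv2
from station import get_state, grab_frame
def save(n,fn):
    f=grab_frame(n); cv2.imwrite('pics/'+fn,cv2.cvtColor(f['pixels'],cv2.COLOR_RGB2BGR))
    np.savez('pics/'+fn+'.npz',**f); return f
def ray(f,u,v):
    H=f['pixels'].shape[0]; fo=H/2/np.tan(np.radians(f['vfov'])/2)
    d=np.array([(u-f['cx'])/fo,(v-f['cy'])/fo]); p=d.copy()
    for _ in range(30): p=d/(1+f['k1']*(p@p))
    E=np.array(f['extrinsics']); R=E[:3,:3]; t=E[:3,3]
    return -R.T@t, R.T@np.array([p[0],-p[1],-1])
def plane(f,u,v,z):
    o,d=ray(f,u,v); return o+d*(z-o[2])/d[2]
def proj(f,P):
    E=np.array(f['extrinsics']); c=E[:3,:3]@np.array(P)+E[:3,3]
    H=f['pixels'].shape[0]; fo=H/2/np.tan(np.radians(f['vfov'])/2)
    p=np.array([c[0],-c[1]])/-c[2]; p=p*(1+f['k1']*(p@p)); return p*fo+[f['cx'],f['cy']]
E
python3 - <<'E'
from h import *
import station
print(station.tcp_to_grasp)
for n in ['scene','top','wrist']:
    f=save(n,n+'0.png'); print(n,f['vfov'],f['cx'],f['cy'],f['k1'],ray(f,256,192))
print(get_state())
E
```

```text
0.0188
scene 47.18816114796291 259.8037815208817 193.8364735190371 -0.09935793710174118 (array([-0.23080362, -0.72580172,  0.79020078]), array([ 0.6427036 ,  0.47734365, -0.59930581]))
top 53.267343100308246 252.8753029764895 189.0475389780942 -0.036003118273327354 (array([ 0.4454696 , -0.15297762,  0.96225741]), array([ 0.09733311, -0.03489375, -0.99470336]))
wrist 71.98347460259707 261.97772299984143 192.6790289920451 -0.021819083042096874 (array([ 0.17675627, -0.65719158,  0.38535207]), array([ 0.28135271,  0.08886723, -0.95575166]))
{'t': 0.15, 'q': array([-9.01911582e-01,  3.59214168e-01,  1.12889512e-02, -2.51228502e-04,
       -1.22407665e+00, -2.88090441e-01]), 'qd': array([-0.00071587, -0.00069744,  0.00234218,  0.00145215,  0.00102872,
       -0.00024734]), 'joint_efforts': array([-1.17049218e-03, -5.83275962e+01,  2.93292618e+01,  7.00130850e+00,
        8.79316038e-03, -1.01233691e-04]), 'eef_pos': array([ 0.25071048, -0.62633337,  0.22585235]), 'ee_rot': array([0.09463289, 1.56956787, 2.04613801]), 'force': array([0.46563523, 0.3385275 , 1.05384773]), 'moment': array([-0.0029487 , -0.02630189,  0.00655002]), 'width': 0.08795331387909913}
```

View pics/top0.png

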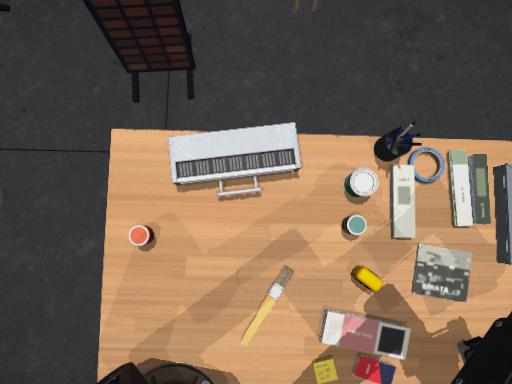

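View pics/scene0.png

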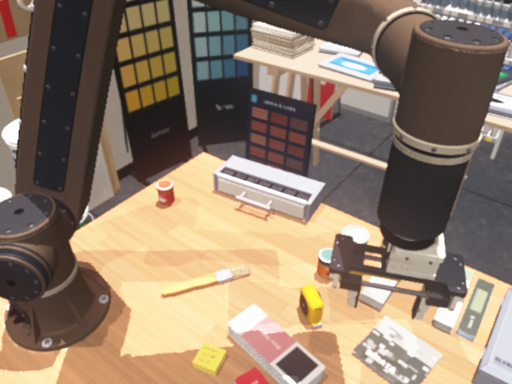

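Run:
```python
from h import *
f=cv2.imread('pics/top0.png'); print(f.shape)
c=f[80:330,150:450]; cv2.imwrite('pics/crop0.png',cv2.resize(c,None,fx=2.6,fy=2.4,interpolation=cv2.INTER_CUBIC))
```

```text
(384, 512, 3)
```

The top view shows the case at about (235,153) px with its handle at (240,187). The red pot is at (140,236), the orange/teal-lidded pot at (356,226) and the tin at (362,183).

View pics/crop0.png

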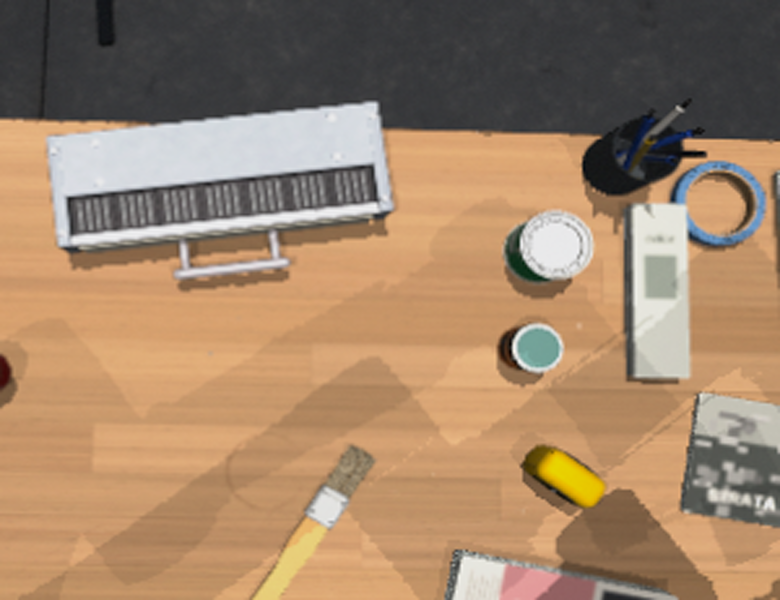

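Run:
```python
from h import *
f=dict(np.load('pics/top0.png.npz'))
im=f['pixels']; 
g=im.astype(int)
# dark channel pads
m=((g.max(2)<75)).astype(np.uint8); m[:145]=0; m[190:]=0; m[:,:172]=0; m[:,303:]=0
m=cv2.morphologyEx(m,cv2.MORPH_CLOSE,np.ones((5,5)))
cs,_=cv2.findContours(m,0,2); c=max(cs,key=cv2.contourArea); r=cv2.minAreaRect(c); print(r,cv2.contourArea(c))
b=cv2.boxPoints(r); P=np.array([plane(f,*p,0.056)for p in b]); print(P.round(4)); print(P.mean(0), [np.linalg.norm(P[i]-P[i-1]) for i in range(4)])
# bright case top + contour
hsv=cv2.cvtColor(im,cv2.COLOR_RGB2HSV)
m2=((hsv[...,1]<45)&(hsv[...,2]>90)).astype(np.uint8); m2[:115]=0; m2[200:]=0; m2[:,:160]=0; m2[:,310:]=0
m2=cv2.morphologyEx(m2|m,cv2.MORPH_CLOSE,np.ones((5,5)))
m2=cv2.morphologyEx(m2,cv2.MORPH_OPEN,np.ones((11,11)))
cs,_=cv2.findContours(m2,0,2); c=max(cs,key=cv2.contourArea); r=cv2.minAreaRect(c); print(r,cv2.contourArea(c))
b=cv2.boxPoints(r); P=np.array([plane(f,*p,0.062)for p in b]); print(P.round(4)); print(P.mean(0),[np.linalg.norm(P[i]-P[i-1]) for i in range(4)])
for n,(u,v),z in [('red',(139,236),.06),('or',(356,226),.06),('tin',(363,182),.062),('handle L',(220,193),.034),('handle R',(260,187),.034)]: print(n,plane(f,u,v,z))
```

```text
((235.01976013183594, 162.49765014648438), (15.05201244354248, 118.43034362792969), 83.1572265625) 89.5
[[ 0.6012  0.0095  0.056 ]
 [ 0.6433 -0.2718  0.056 ]
 [ 0.6068 -0.2765  0.056 ]
 [ 0.5653  0.0037  0.056 ]]
[ 0.60412379 -0.13379945  0.056     ] [np.float64(0.03634792014123847), np.float64(0.2844248756466677), np.float64(0.03679231345410321), np.float64(0.2832327916626428)]
((233.7782745361328, 152.85333251953125), (49.071407318115234, 129.55960083007812), 83.45370483398438) 6097.0
[[ 0.6631  0.032   0.062 ]
 [ 0.7084 -0.2763  0.062 ]
 [ 0.5893 -0.2908  0.062 ]
 [ 0.5462  0.0134  0.062 ]]
[ 0.62674761 -0.13042506  0.062     ] [np.float64(0.11836713786566429), np.float64(0.3115588280969731), np.float64(0.11993581073343958), np.float64(0.3072261423597521)]
red [0.4240748  0.08579648 0.06      ]
or [ 0.45856909 -0.42365911  0.06      ]
tin [ 0.56394196 -0.44067449  0.062     ]
handle L [ 0.53170039 -0.09805289  0.034     ]
handle R [ 0.54880385 -0.19505326  0.034     ]
```

```bash
cat >> h.py <<'E'
from scipy.spatial.transform import Rotation as Ro
YAW=np.radians(8.35)
CX=np.array([np.cos(YAW),np.sin(YAW),0]); CY=np.array([-np.sin(YAW),np.cos(YAW),0])
def delta(P,zdir,s=None):
    s=s or get_state(); R=Ro.from_euler('xyz',s['ee_rot']).as_matrix()
    x=np.array([0,0,-1.]); z=np.array(zdir); y=np.cross(z,x)
    T=np.stack([x,y,z],1)
    return R.T@(np.array(P)-s['eef_pos']), Ro.from_matrix(R.T@T).as_rotvec(), R
E
python3 - <<'E'
from h import *
mid=np.array([.603,-.134,.20])
for z in (CY,-CY,CX,-CX):
    d,w,R=delta(mid,z); print(d.round(4),w.round(4))
print(R.round(3))
E
```

```text
[ 0.0262 -0.51    0.3261] [ 0.235   0.0012 -0.0003]
[ 0.0262 -0.51    0.3261] [-2.9066e+00  4.0000e-04  1.8000e-03]
[ 0.0262 -0.51    0.3261] [ 1.8058e+00  8.0000e-04 -1.2000e-03]
[ 0.0262 -0.51    0.3261] [-1.3358e+00  1.1000e-03  7.0000e-04]
[[-0.001 -0.928 -0.372]
 [ 0.001 -0.372  0.928]
 [-1.     0.     0.001]]
```

View pics/wrist0.png

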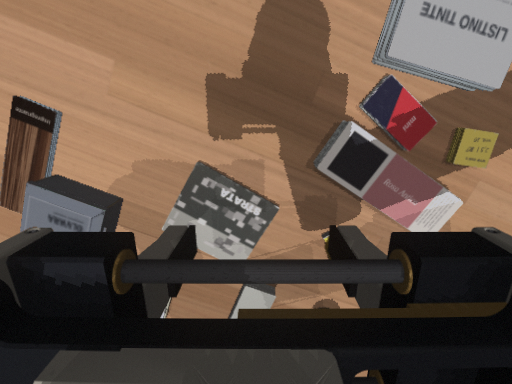

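```bash
python3 -m crank '[[0,-0.05,0.032,0.024,0,0,0.5],[0,-0.1,0.064,0.047,0,0,0],[0,-0.15,0.096,0.07,0,0,0],[0,-0.2,0.128,0.094,0,0,0],[0,-0.25,0.16,0.118,0,0,0],[0,-0.3,0.192,0.141,0,0,0],[0,-0.35,0.224,0.165,0,0,0],[0,-0.4,0.256,0.188,0,0,0],[0,-0.455,0.291,0.212,0,0,0],[0,-0.51,0.326,0.235,0,0,0]]' 20
python3 -m crank '[[0,0,0,0,0,0,0],[0,0,0,0,0,0,0]]'
python3 - <<'E'
from h import *
save('wrist','w1.png');save('top','t1.png')
mid=np.array([.603,-.134,.20]); print(delta(mid,CY)[:2],get_state()['force'],get_state()['width'])
E
```

```text
t: 1.4
eef_pos: [0.6008, -0.1369, 0.2266]
ee_rot: [-0.755, 1.571, 0.961]
force: [0.8, 0.1, 0.2]
width: 0.0004
t: 1.65
eef_pos: [0.5998, -0.1384, 0.226]
ee_rot: [1.451, 1.57, -3.115]
force: [-0.0, 0.2, -0.2]
width: 0.0003
(array([ 0.02648349, -0.00437341,  0.00493955]), array([-6.89844304e-04,  5.65135522e-05, -3.87384099e-04])) [ 0.49558899  0.76126516 -1.1688746 ] 0.0007623135404128977
```

View pics/w1.png

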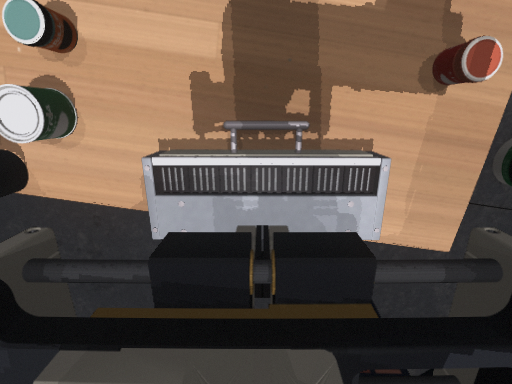

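Wrist view: the channel spans about columns 153–380 and rows 163–195. The handle bar runs from (224,126) to (308,126). The pots lie well away on both sides.

Run:
```python
from h import *
f=dict(np.load('pics/w1.png.npz')); im=f['pixels']
c=im[100:260,130:400]; cv2.imwrite('pics/w1c.png',cv2.cvtColor(cv2.resize(c,None,fx=2.9,fy=2.9,interpolation=cv2.INTER_CUBIC),cv2.COLOR_RGB2BGR))
```

```text
(no output)
```

View pics/w1c.png

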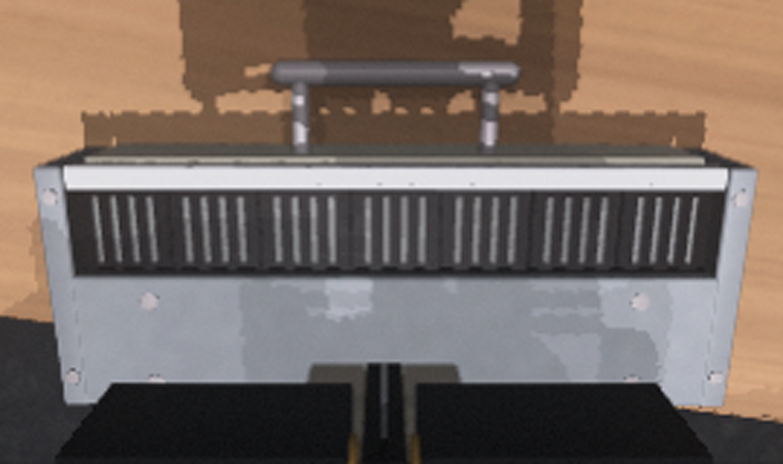

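```bash
cat > fit.py <<'E'
from h import *
from scipy.optimize import least_squares
f=dict(np.load('pics/w1.png.npz'))
# image left = world -y (case -y)
pts=[((66,190),(-.045,-.14,.062)),((727,190),(-.045,.14,.062)),((75,277),(-.007,-.14,.062)),((717,277),(-.007,.14,.062)),
((35,168),(-.0575,-.155,.062)),((757,168),(-.0575,.155,.062)),((68,405),(.0575,-.155,.062)),((725,405),(.0575,.155,.062)),
((270,72),(-.0925,-.05,.034)),((520,72),(-.0925,.05,.034))]
W=np.array([plane(f,(u+.5)/2.9-.5+130,(v+.5)/2.9-.5+100,c[2])[:2] for (u,v),c in pts]); C=np.array([c[:2] for _,c in pts])
def r(p):
    a=p[2]; return ((C@np.array([[np.cos(a),np.sin(a)],[-np.sin(a),np.cos(a)]])+p[:2])-W).ravel()
s=least_squares(r,[.627,-.13,.145]); print(s.x,np.degrees(s.x[2])); print((s.fun.reshape(-1,2)*1000).round(1))
print('mid',s.x[:2]+ -.026*np.array([np.cos(s.x[2]),np.sin(s.x[2])]))
E
python3 fit.py
```

```text
[ 0.62925856 -0.12969246  0.14679222] 8.41057491912031
[[ 0.6  2.2]
 [ 1.  -2.1]
 [-0.8  2.8]
 [-0.2 -3. ]
 [-1.9 -1. ]
 [-2.4  0.7]
 [ 1.1 -0.9]
 [ 0.7  0.2]
 [ 0.1  6.2]
 [ 1.7 -5.1]]
mid [ 0.60353818 -0.13349536]
```

```bash
cat >> h.py <<'E'
YAW=np.radians(8.4)
CX=np.array([np.cos(YAW),np.sin(YAW),0]); CY=np.array([-np.sin(YAW),np.cos(YAW),0])
MID=np.array([.6035,-.1335,.054])
def case(s=None):
    s=s or get_state(); d=s['eef_pos']-MID; return np.array([d@CX*1000,d@CY*1000,s['eef_pos'][2]*1000]).round(1), s['force'].round(2)
E
python3 - <<'E'
from h import *
d,w,_=delta(MID-.12*CY+[0,0,.021],CY); print(d.round(4),w.round(4)); print(case())
E
```

```text
[ 0.1515 -0.0052 -0.1146] [-0.0016  0.0001 -0.0004]
(array([ -4.9,  -5.4, 226.5]), array([ 0.5 ,  0.76, -1.17]))
```

```bash
python3 -m crank '[[0.03,-0.002,-0.03,0,0,0,0],[0.06,-0.004,-0.06,0,0,0,0],[0.09,-0.005,-0.09,0,0,0,0],[0.12,-0.005,-0.1145,0,0,0,0],[0.14,-0.005,-0.1145,0,0,0,0],[0.1515,-0.005,-0.1145,0,0,0,0],[0.1515,-0.005,-0.1145,0,0,0,0],[0.1515,-0.005,-0.1145,0,0,0,0]]' 20
python3 - <<'E'
from h import *
save('wrist','w2.png');save('scene','s2.png');print(case())
E
```

```text
t: 2.75
eef_pos: [0.6221, -0.2515, 0.0763]
ee_rot: [-1.967, 1.569, -0.25]
force: [0.1, -0.1, 0.4]
width: 0.0001
(array([   1.4, -119.2,   76.4]), array([-0.09,  0.  , -0.91]))
```

View pics/w2.png

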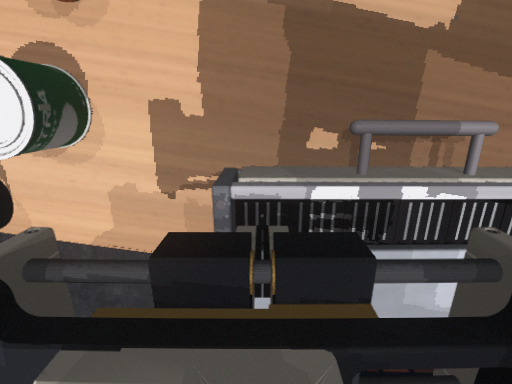

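View pics/s2.png

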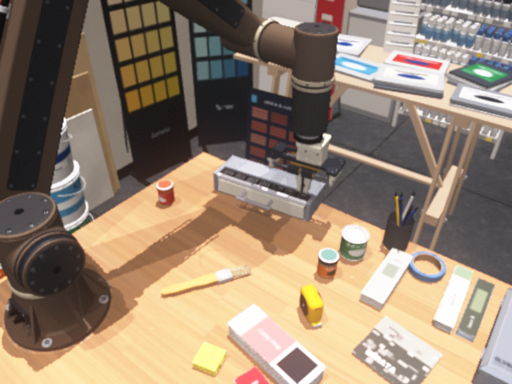

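The wrist view shows the closed tips (262,217) over the end pad, inside the channel. The green tin is clear on the left. Next I go down slowly.

```bash
python3 -m crank '[[0.006,0.001,-0.0005,0,0,0,0],[0.012,0.001,-0.0005,0,0,0,0],[0.016,0.001,-0.0005,0,0,0,0],[0.018,0.001,-0.0005,0,0,0,0],[0.019,0.001,-0.0005,0,0,0,0],[0.020,0.001,-0.0005,0,0,0,0],[0.020,0.001,-0.0005,0,0,0,0]]'
python3 -c "
from h import *
print(case())"
```

```text
t: 3.72
eef_pos: [0.6207, -0.252, 0.0551]
ee_rot: [-1.88, 1.571, -0.164]
force: [-1.1, 0.9, -1.0]
width: 0.0004
(array([  -0.3, -119.8,   55.1]), array([-1.14,  0.89, -1.02]))
```

```bash
for i in 1 2 3; do python3 -m crank '[[0.0005,0,0,0,0,0,0],[0.001,0,0,0,0,0,0],[0.001,0,0,0,0,0,0]]'
python3 -c "
from h import *
print(case())"; done
```

```text
t: 4.1
eef_pos: [0.6208, -0.252, 0.0544]
ee_rot: [-2.074, 1.57, -0.357]
force: [-0.7, -0.5, 2.5]
width: 0.0008
(array([  -0.2, -119.8,   54.4]), array([-0.74, -0.52,  2.45]))
t: 4.47
eef_pos: [0.6208, -0.2521, 0.0543]
ee_rot: [-2.31, 1.57, -0.593]
force: [-3.8, 2.0, 9.7]
width: 0.0008
(array([  -0.3, -119.8,   54.3]), array([-3.79,  1.98,  9.73]))
t: 4.85
eef_pos: [0.6208, -0.252, 0.0543]
ee_rot: [-2.262, 1.57, -0.544]
force: [-5.9, 3.2, 15.8]
width: 0.0007
(array([  -0.2, -119.8,   54.3]), array([-5.87,  3.21, 15.82]))
```

The -120 pad is rigid, at z = 54.3 mm, with about 7 N per mm of commanded depth. I'll ease off to a light touch and slide one pad pitch.

```bash
python3 -m crank '[[-0.0015,0,0,0,0,0,0],[-0.0015,0,0.005,0,0,0,0],[-0.0015,0,0.01,0,0,0,0],[-0.0015,0,0.015,0,0,0,0],[-0.0015,0,0.02,0,0,0,0],[-0.0015,0,0.025,0,0,0,0],[-0.0015,0,0.03,0,0,0,0],[-0.0015,0,0.035,0,0,0,0],[-0.0015,0,0.04,0,0,0,0],[-0.0015,0,0.04,0,0,0,0]]'
python3 -c "
from h import *
print(case())"
```

```text
t: 6.1
eef_pos: [0.6158, -0.2123, 0.0543]
ee_rot: [-2.086, 1.569, -0.368]
force: [-0.0, -1.3, 6.3]
width: 0.0001
(array([  0.7, -79.8,  54.3]), array([-0.03, -1.27,  6.31]))
```

Pad -80 is rigid as well: z is still 54.3 and the force is 6 N. Continuing.

```bash
python3 -m crank '[[0,0,0.005,0,0,0,0],[0,0,0.01,0,0,0,0],[0,0,0.015,0,0,0,0],[0,0,0.02,0,0,0,0],[0,0,0.025,0,0,0,0],[0,0,0.03,0,0,0,0],[0,0,0.035,0,0,0,0],[0,0,0.04,0,0,0,0],[0,0,0.04,0,0,0,0]]'
python3 -c "
from h import *
print(case())"
```

```text
t: 7.22
eef_pos: [0.61, -0.1727, 0.0543]
ee_rot: [-2.029, 1.569, -0.312]
force: [0.2, -0.9, 6.9]
width: 0.0005
(array([  0.7, -39.8,  54.3]), array([ 0.23, -0.86,  6.87]))
```

```bash
python3 -m crank '[[0,0,0.005,0,0,0,0],[0,0,0.01,0,0,0,0],[0,0,0.015,0,0,0,0],[0,0,0.02,0,0,0,0],[0,0,0.025,0,0,0,0],[0,0,0.03,0,0,0,0],[0,0,0.035,0,0,0,0],[0,0,0.04,0,0,0,0],[0,0,0.04,0,0,0,0]]'
python3 -c "
from h import *
print(case())"
```

```text
t: 8.35
eef_pos: [0.6041, -0.1332, 0.0543]
ee_rot: [-2.014, 1.569, -0.296]
force: [0.0, -1.5, 8.1]
width: 0.0003
(array([ 0.6,  0.3, 54.3]), array([ 0.04, -1.52,  8.09]))
```

```bash
python3 -m crank '[[-0.0003,0,0.005,0,0,0,0],[-0.0003,0,0.01,0,0,0,0],[-0.0003,0,0.015,0,0,0,0],[-0.0003,0,0.02,0,0,0,0],[-0.0003,0,0.025,0,0,0,0],[-0.0003,0,0.03,0,0,0,0],[-0.0003,0,0.035,0,0,0,0],[-0.0003,0,0.04,0,0,0,0],[-0.0003,0,0.04,0,0,0,0]]'
python3 -c "
from h import *
print(case())"
```

```text
t: 9.48
eef_pos: [0.5978, -0.0933, 0.0543]
ee_rot: [-1.895, 1.57, -0.177]
force: [-0.6, -1.2, 7.1]
width: 0.0007
(array([ 0.3, 40.6, 54.3]), array([-0.59, -1.21,  7.09]))
```

```bash
python3 -m crank '[[-0.0002,0,0.005,0,0,0,0],[-0.0002,0,0.01,0,0,0,0],[-0.0002,0,0.015,0,0,0,0],[-0.0002,0,0.02,0,0,0,0],[-0.0002,0,0.025,0,0,0,0],[-0.0002,0,0.03,0,0,0,0],[-0.0002,0,0.035,0,0,0,0],[-0.0002,0,0.039,0,0,0,0],[-0.0002,0,0.039,0,0,0,0]]'
python3 -c "
from h import *
print(case())"
```

```text
t: 10.6
eef_pos: [0.5914, -0.0546, 0.0537]
ee_rot: [1.081, 1.57, 2.798]
force: [-0.7, 0.2, 0.5]
width: 0.0002
(array([-0.4, 79.9, 53.7]), array([-0.75,  0.24,  0.54]))
```

At +80 the force falls to about 0.5 N and the tip sinks, so this is the flap. Pressing slowly.

```bash
python3 -m crank '[[0.001,0,0,0,0,0,0],[0.002,0,0,0,0,0,0],[0.003,0,0,0,0,0,0],[0.004,0,0,0,0,0,0],[0.005,0,0,0,0,0,0],[0.006,0,0,0,0,0,0],[0.007,0,0,0,0,0,0],[0.007,0,0,0,0,0,0]]'
python3 -c "
from h import *
print(case())"
python3 -m crank '[[0.001,0,0,0,0,0,0],[0.002,0,0,0,0,0,0],[0.003,0,0,0,0,0,0],[0.003,0,0,0,0,0,0]]'
python3 -c "
from h import *
print(case())"
```

```text
t: 11.6
eef_pos: [0.5918, -0.0552, 0.0473]
ee_rot: [-2.576, 1.571, -0.859]
force: [-2.0, 0.7, 4.4]
width: 0.0007
(array([-0.1, 79.2, 47.3]), array([-2.02,  0.7 ,  4.44]))
t: 12.1
eef_pos: [0.5918, -0.0552, 0.0445]
ee_rot: [-2.01, 1.571, -0.293]
force: [-1.9, 0.1, 7.1]
width: 0.0003
(array([-0.1, 79.2, 44.5]), array([-1.94,  0.1 ,  7.12]))
```

```bash
python3 -m crank '[[0.001,0,0,0,0,0,0],[0.002,0,0,0,0,0,0],[0.003,0,0,0,0,0,0],[0.004,0,0,0,0,0,0],[0.004,0,0,0,0,0,0]]'
python3 -c "
from h import *
print(case()); save('wrist','w3.png'); save('top','t3.png')"
```

```text
t: 12.72
eef_pos: [0.5918, -0.0552, 0.0405]
ee_rot: [-2.022, 1.57, -0.306]
force: [-2.0, 0.1, 7.5]
width: 0.0011
(array([-0.1, 79.2, 40.5]), array([-2.03,  0.12,  7.48]))
```

View pics/w3.png

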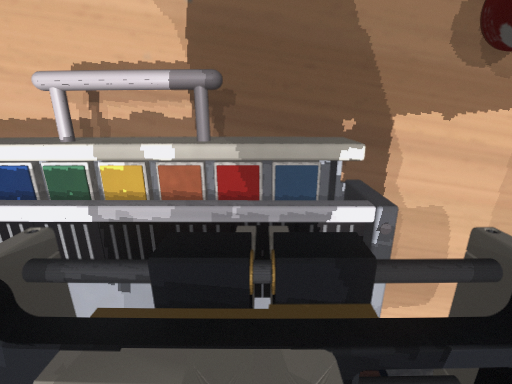

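The drawer has sprung ajar: colour chips show at row 180 and the handle bar is at row 79, columns 35–220. I'll lift straight out, then move back over the handle and measure.

```bash
python3 -m crank '[[-0.01,0,0,0,0,0,0],[-0.03,0,0,0,0,0,0],[-0.06,0,0,0,0,0,0],[-0.1,0.015,-0.03,0,0,0,0],[-0.12,0.045,-0.06,0,0,0,0],[-0.12,0.06,-0.08,0,0,0,0],[-0.12,0.06,-0.08,0,0,0,0],[-0.12,0.06,-0.08,0,0,0,0]]'
python3 -c "
from h import *
print(case()); save('wrist','w4.png'); save('top','t4.png')"
```

```text
t: 13.82
eef_pos: [0.5442, -0.1428, 0.1601]
ee_rot: [-0.955, 1.571, 0.762]
force: [0.5, 0.2, -0.2]
width: 0.0004
(array([-60.1,  -0.6, 160.1]), array([ 0.48,  0.25, -0.2 ]))
```

View pics/w4.png

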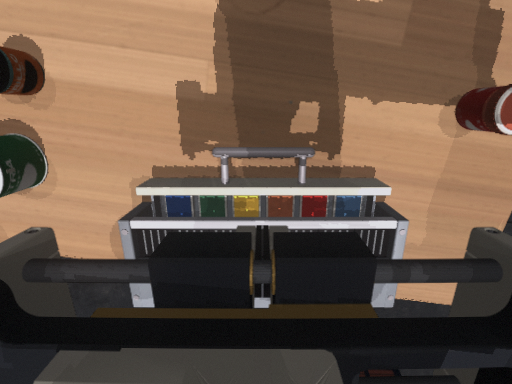

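View pics/t4.png

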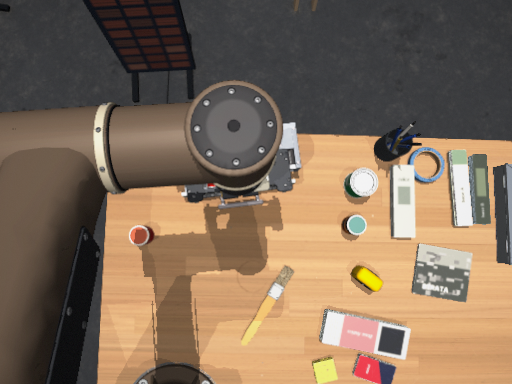

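Wrist view: the bar is at row ~153, columns 213–314. The drawer front's top edge covers rows 180–193.

Run:
```python
from h import *
f=dict(np.load('pics/w4.png.npz')); im=f['pixels'].astype(int).sum(2)
print(im[140:200:1,262].tolist())
for n,(u,v),z in [('L',(213,153),.034),('R',(314,153),.034),('mid',(264,153),.034),('frt',(264,180),.048),('frtback',(264,193),.048)]:
    p=plane(f,u,v,z)-MID; print(n,(p@CX*1000).round(1),(p@CY*1000).round(1))
```

```text
[201, 197, 191, 195, 196, 200, 200, 208, 230, 247, 265, 313, 298, 265, 245, 216, 190, 254, 321, 338, 362, 368, 365, 367, 383, 381, 245, 203, 201, 197, 207, 202, 208, 210, 206, 208, 209, 204, 221, 220, 225, 227, 226, 226, 230, 228, 226, 490, 628, 652, 654, 654, 659, 658, 666, 371, 214, 205, 200, 201]
L -96.2 -54.6
R -96.0 54.8
mid -96.1 0.6
frt -69.6 0.5
frtback -55.1 0.5
```

```bash
python3 -c "
from h import *
print(case(),delta(MID-.076*CX+[0,0,-.034],CY)[:2])"
python3 -m crank '[[0.03,0.016,0.001,0,0,0,0],[0.07,0.016,0.001,0,0,0,0],[0.1,0.016,0.001,0,0,0,0],[0.1,0.016,0.001,0,0,0,0],[0.1,0.016,0.001,0,0,0,0]]'
python3 -c "
from h import *
print(case()); save('wrist','w5.png'); save('scene','s5.png')"
```

```text
(array([-59.8,  -0.2, 159.8]), array([-0.02,  0.  , -0.97])) (array([0.13980833, 0.01609691, 0.00017745]), array([-1.65444692e-04,  7.20136091e-05, -4.12498760e-04]))
t: 14.55
eef_pos: [0.529, -0.144, 0.0609]
ee_rot: [-2.124, 1.57, -0.407]
force: [-0.3, 0.3, 0.6]
width: 0.0004
(array([-75.2,   0.5,  60.9]), array([-0.35,  0.26,  0.59]))
```

View pics/w5.png

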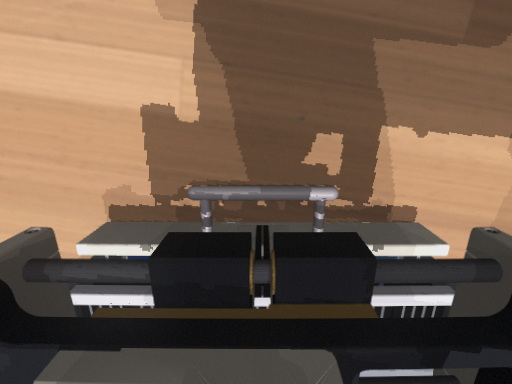

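The closed tips, near (262,228), sit between the bar (row 193) and the drawer front (row ~240). I'll lower them into the gap gently.

```bash
python3 -m crank '[[0.006,0.001,0,0,0,0,0],[0.012,0.001,0,0,0,0,0],[0.018,0.001,0,0,0,0,0],[0.024,0.001,0,0,0,0,0],[0.024,0.001,0,0,0,0,0]]'
python3 -c "
from h import *
print(case())"
python3 -m crank '[[0.006,0,0,0,0,0,0],[0.012,0,0,0,0,0,0],[0.017,0,0,0,0,0,0],[0.017,0,0,0,0,0,0]]'
python3 -c "
from h import *
print(case())"
```

```text
t: 15.28
eef_pos: [0.5266, -0.1445, 0.0354]
ee_rot: [1.498, 1.569, -3.068]
force: [-0.2, -0.2, 0.2]
width: 0.0006
(array([-77.7,   0.3,  35.4]), array([-0.18, -0.15,  0.16]))
t: 15.78
eef_pos: [0.5267, -0.1445, 0.0185]
ee_rot: [1.474, 1.57, -3.092]
force: [-0.5, 0.7, 0.3]
width: 0.0003
(array([-77.6,   0.4,  18.5]), array([-0.49,  0.68,  0.3 ]))
```

```bash
python3 -m crank '[[0,0.003,0,0,0,0,0],[0,0.006,0,0,0,0,0],[0,0.01,0,0,0,0,0],[0,0.015,0,0,0,0,0],[0,0.02,0,0,0,0,0],[0,0.025,0,0,0,0,0],[0,0.03,0,0,0,0,0],[0,0.035,0,0,0,0,0],[0,0.04,0,0,0,0,0],[0,0.044,0,0,0,0,0]]'
python3 -c "
from h import *
print(case()); save('wrist','w6.png')"
```

```text
t: 17.02
eef_pos: [0.4832, -0.1509, 0.0191]
ee_rot: [-2.405, 1.571, -0.688]
force: [1.4, 1.0, 2.0]
width: 0.0002
(array([-121.5,    0.3,   19.1]), array([1.43, 0.98, 2.05]))
```

View pics/w6.png

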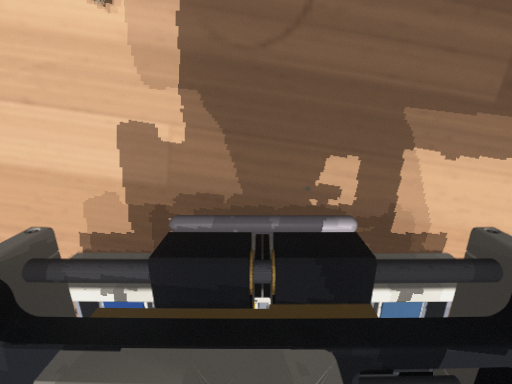

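The bar now rests against the fingers (row 223) and the drawer is following. I'll do the last part slowly, watching the force.

```bash
python3 -m crank '[[0,0.0015,0,0,0,0,0],[0,0.003,0,0,0,0,0],[0,0.0045,0,0,0,0,0],[0,0.006,0,0,0,0,0],[0,0.007,0,0,0,0,0],[0,0.008,0,0,0,0,0],[0,0.008,0,0,0,0,0]]'
python3 -c "
from h import *
print(case())"
python3 -m crank '[[0,0.001,0,0,0,0,0],[0,0.002,0,0,0,0,0],[0,0.002,0,0,0,0,0]]'
python3 -c "
from h import *
print(case())"
```

```text
t: 17.95
eef_pos: [0.4753, -0.1521, 0.019]
ee_rot: [1.458, 1.57, -3.109]
force: [-0.0, 0.2, 0.5]
width: 0.0001
(array([-129.5,    0.3,   19. ]), array([-0.03,  0.25,  0.54]))
t: 18.32
eef_pos: [0.4737, -0.1523, 0.0191]
ee_rot: [-1.489, 1.57, 0.228]
force: [2.5, 0.5, -0.3]
width: 0.0004
(array([-131.1,    0.4,   19.1]), array([ 2.52,  0.5 , -0.25]))
```

```bash
for i in 1 2; do python3 -m crank '[[0,0.0005,0,0,0,0,0],[0,0.001,0,0,0,0,0],[0,0.001,0,0,0,0,0]]'
python3 -c "
from h import *
print(case())"; done
```

```text
t: 18.7
eef_pos: [0.4737, -0.1523, 0.0192]
ee_rot: [-1.654, 1.569, 0.063]
force: [6.0, 0.4, -4.0]
width: 0.0005
(array([-131.2,    0.4,   19.2]), array([ 5.96,  0.4 , -4.04]))
t: 19.08
eef_pos: [0.4737, -0.1523, 0.0193]
ee_rot: [-1.662, 1.567, 0.055]
force: [8.4, 1.3, -4.6]
width: 0.0005
(array([-131.2,    0.4,   19.3]), array([ 8.39,  1.32, -4.6 ]))
```

The fingers stopped at -131.2 (expected about -132) while the force rose, so this is the stop. Now I back off the bar, lift clear, and move aside to look.

```bash
python3 -m crank '[[0,-0.004,0,0,0,0,0],[0,-0.007,0,0,0,0,0],[0,-0.007,0,0,0,0,0],[-0.01,-0.007,0,0,0,0,0],[-0.03,-0.007,0,0,0,0,0],[-0.07,-0.007,0,0,0,0,0],[-0.12,-0.007,0,0,0,0,0],[-0.16,-0.007,0,0,0,0,0],[-0.2,-0.007,0,0,0,0,0],[-0.2,-0.007,0,0,0,0,0]]'
python3 -c "
from h import *
print(case()); save('wrist','w7.png');save('scene','s7.png')
f=save('top','t7.png')"
```

```text
t: 20.32
eef_pos: [0.4801, -0.1518, 0.2232]
ee_rot: [-1.752, 1.564, -0.035]
force: [0.6, -0.4, -0.2]
width: 0.0009
(array([-1.248e+02, -1.000e-01,  2.232e+02]), array([ 0.56, -0.37, -0.16]))
```

View pics/w7.png

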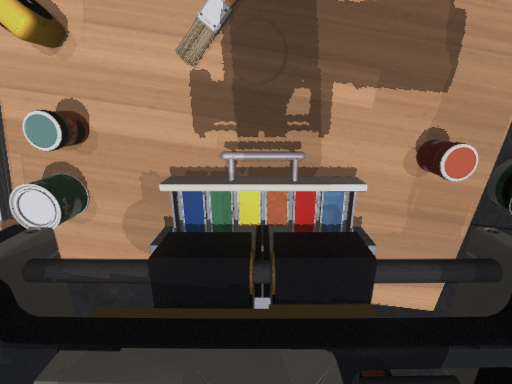

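View pics/t7.png

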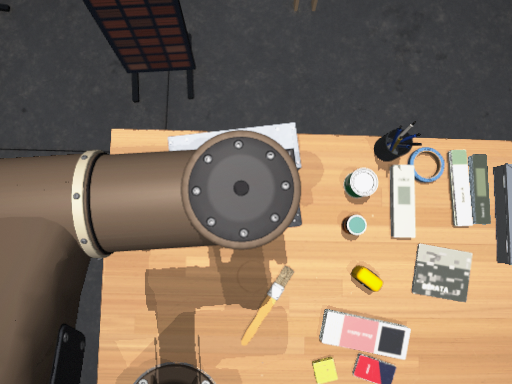

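Wrist view: the drawer is open, with the bar at row 156, columns 222–304, and the pots and tin standing. I'll check the travel and whether any bystander has moved.

Run:
```python
from h import *
f=dict(np.load('pics/w7.png.npz'))
p=plane(f,263,156,.034)-MID; print('bar x',(p@CX*1000).round(1),'drawer mm',(-66.5-p@CX*1000).round(1))
for n,(u,v),z in [('red',(459,160),.06),('orange',(41,131),.06),('tin',(37,207),.062)]: print(n,plane(f,u,v,z).round(4))
a=np.load('pics/top0.png.npz')['pixels'].astype(int);b=np.load('pics/t7.png.npz')['pixels'].astype(int)
print('diff tin/orange',abs(a-b)[165:240,338:385].mean())
```

```text
bar x -145.9 drawer mm 79.4
red [0.4238 0.0864 0.06  ]
orange [ 0.4629 -0.4263  0.06  ]
tin [ 0.5636 -0.4406  0.062 ]
diff tin/orange 25.249929078014183
```

```bash
python3 -c "
from station import job_done
print(job_done())"
```

```text
the job is handed in; nothing more can be done
None
```

The drawer of the grey case is open to its stop and released, and the job is handed in.

- **Finding the catch:** I slid the closed fingertips along the channel from the -y end. The pads at -120, -80, -40, 0 and +40 mm were rigid. Force on them was mostly 6–8 N, with a brief 16 N on the first touch. At +80 mm the tips sank, so that was the flap.
- **Opening:** I pressed the flap to z = 40.5 mm with about 7.5 N and the drawer sprang about 30 mm open. I then hooked the closed fingers behind the bar handle and pulled slowly. The drawer stopped with about 8 N along the pull. I backed off and lifted clear.
- **Last checks:**
  - The wrist view puts the drawer at 79.4 mm of its 80 mm, within the calibration error.
  - The gripper was at z = 0.22 m, touching nothing, about 20 s into the 72 s allowed.
  - The red pot and the tin are within 1 mm of where they started.
  - The orange pot reads about 5 mm off between two different cameras with hand-picked pixels. It sits at the same pixel in the top view before and after, so I take it as unmoved.
  - A raw brightness comparison around the tin and the orange pot in the top view also differed. I put that down to the arm's shadow but did not confirm it.

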